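# Seat an embossing die in the corner of the chase and hold it home

## Task

Take the steel die with the raised diamond on its face and set it down flat, without dropping it, on the narrow raised seat bar of the die book's lower half, relief up, its long side across the bar and a little clear of both stops. Then bring it home into the corner, square and flush against the long back fence and the end stop at once, and finish still holding it pressed firmly against both, as you would while a workmate tightens the lock-up screw. Leave the other dies and tools where they lie.

Things in the scene. Friction and masses are not known exactly. Their poses are not given: they have to be found in the camera images.
- die_center (a point): Die to seat: steel block 70 mm (x) by 44 mm (y), 26 mm tall: a 23 mm block with a 3 mm raised diamond on top, 40 mm corner to corner. 0.4 to 0.65 kg. Starts flat on the table, relief up, turned up to 30 degrees, any of three places. Point: its centre, 13 mm above its underside; z up. Either end may face the fence.
- chase: Lower half of the open die book, a fixed steel chase 130 mm (x) by 280 mm (y), turned up to 15 degrees. Origin at table height under its middle; x across it, away from the robot; y along it, to the robot's left. Bed plate top at z = 18 mm; edge rims below z = 30 mm, right-hand (-y) end rim below 42 mm.
- upper_half (a point): Middle of the top of the die book's upper half, folded open flat beyond the lower half: 120 by 280 mm, 27 mm tall, fixed. A loop handle at its left end lies low.
- lock_jaw (a point): Jaw of the lock-up screw, backed off at the right-hand (-y) end of the seat bar, fixed: 30 mm (x) by 8 mm (y). Point at its middle on top, 12 mm above the bar's top.
- seat_bar: Raised seat bar of the chase, fixed: 36 mm wide, 225 mm long along y, flat level top 40 mm above the table and 22 mm above the bed plate. Origin on its centre line on its top; axes as the chase. A die across it overhangs 17 mm on either side. Bar, fence, stop and die are smooth, lightly oiled steel (friction about 0.2).
- fence: Long back fence, rigid fixed steel bar 15 mm thick, 260 mm long, parallel to the seat bar and beyond it; its top is 16 mm above the bar's top. Origin mid-length on its flat stop face (towards the robot) at bar-top height; x points into the fence, y along it. The face is 35 mm from the bar's centre line, so a die flush with it is centred on the bar.
- end_stop: End stop, rigid steel block fixed across the left part of the seat bar (place varies): 50 mm (x) by 16 mm (y), only 10 mm above the bar's top, so fingertips kept over 10 mm above the bar pass over it. Origin at its middle, at bar-top height; axes as the chase. Stop face: its right-hand (-y) side, 8 mm from the origin; a seated die's centre lies 30 mm to -y of the origin.
- ring_die_center (a point): Another die, 56 x 56 x 26 mm steel, with a raised round boss; stands on the table among the dies. Point at its centre, 13 mm up. Leave alone.
- dot_die_center (a point): Another die, 70 x 26 x 26 mm steel, with two small raised round bosses; on the table among the dies. Point at its centre, 13 mm up. Leave alone.
- spacer_center (a point): Plain spacer block, 70 x 36 x 23 mm steel, no relief, lying on the folded-back upper half of the die book. Point at its centre. Leave alone.
- brush: Cleaning brush lying on the table, origin on its underside. Leave alone.
- wrench: Spanner lying on the table, origin on its underside. Leave alone.
- mallet: Rubber-headed mallet lying on the table to the right, origin on its underside. Leave alone.
- ink_jar: Ink jar, 60 mm across, 75 mm tall, standing to the left, origin at its foot. Leave alone.
Mind the look-alikes: they are no part of the job. Leave any pink or red look-alike of the part that bears die_center alone.

How it is judged:
On the way:
1. the die stands flat on the seat bar, relief up and across the bar, still clear of both the fence and the end stop (z of die_center in the frame of seat_bar between 0.0105 and 0.0155 m and x of die_center in the frame of seat_bar between -0.018 and -0.0015 m and y of die_center in the frame of end_stop between -0.1 and -0.0315 m and angle between die_center's own z axis and vertical below 0.06 rad and angle between the x axis of die_center and the x axis of chase, either way round below 0.25 rad and contact force between die and seat_bar above 0.5 N), for 0.1 s.
At the end, for the whole second after the job is handed in: Die flat on the seat bar (height within 2.5 mm, tilt under 0.05 rad), relief up, square to the chase (0.04 rad), within 2.5 mm of home at fence and end stop, still, fingers on it, pressed with over 2 N against each of both stops through the last second (z of die_center in the frame of seat_bar between 0.0105 and 0.0155 m and x of die_center in the frame of fence between -0.0375 and -0.0325 m and y of die_center in the frame of end_stop between -0.0325 and -0.0275 m and angle between die_center's own z axis and vertical below 0.05 rad and angle between the x axis of die_center and the x axis of chase, either way round below 0.04 rad and contact force between die and fence above 2 N and contact force between die and end_stop above 2 N and contact force between die and the fingers above 2 N and linear speed of die below 0.01 m/s); the arm keeps its last pose, push and grip.
It fails at once if the die is let go more than about 10 mm above the seat bar (height (world z) of die_center above 0.065 m and contact force between die and the fingers below 0.1 N).
It fails at once if another die or a tool is moved more than 15 mm (distance of any of ring_die_center, dot_die_center, spacer_center, brush, wrench, mallet, ink_jar from where it was at the start of the episode above 0.015 m).
It also fails if it takes over 45 s, if anything falls off the work surface, if the arm or the gripper's body presses on something with over 40 N, if the wrist force passes 120 N, or if a joint passes its speed limit or range.

## Robot

A 6-joint arm with a two-finger parallel gripper is mounted at the origin on the work surface. World frame = base frame: x ahead of the robot, y to its left, z up, the work surface at z = 0. Lengths are in m, angles in rad, forces in N, time in s.
With the tool pointing down it reaches from about 0.3 to 0.875 m from the base axis. Payload 6.4 kg.
Tool frame: the origin (TCP) lies midway between the tips of the shut fingers; the grasp point (between the pads) lies 19 mm behind it (ctrl.tcp_to_grasp is the distance from the TCP to the grasp point, in m); z points along the fingers, y is the direction in which the jaws open and shut (so a half turn about z gives the same grasp; the last joint's range is limited). The gripper opens to 85 mm and grips with 20 to 120 N. Pads are 22 mm wide; open, the fingers measure 114 mm over their backs; the gripper's body (76 mm by 85 mm) begins 54 mm behind the grasp point. The pads swing forward as they close: fully open they stand 13 mm farther back than shut.
Start: joints at [1.107, 0.181, 1.607, -0, 1.354, -0.206], TCP at [0.147, 0.556, 0.231] pointing down, gripper open.
Joint ranges: [-2.99, 2.99], [-0.89, 2.07], [0.3, 2.58], [-1.14, 4.28], [0, 2.63], [-3.12, 3.12]. Speed limits (rad/s): [2.57, 2.57, 3.01, 3.14, 3.14, 3.14].

## Interface

Orientations are given as a unit quaternion [w, x, y, z].
In Python, from bench import monitor, imaging, order, spotter, ctrl gives the robot as it stands.
- The arm moves only by the shell command python3 -m pendant 'ROWS'. ROWS is JSON, a list that holds one entry, the list of rows, each a list of 5 numbers: the shift along the world's x, y, z in mm, then the turn about the world's z in degrees, then the finger opening in mm, from 0 to 85.4. A call has 1 to 8 rows; each row shifts and turns the commanded pose from where the row before left it; what a row does not reach is not made up. A row lasts 1/8 s, in which the tool goes at most 62.5 mm and 10.7 degrees, less where a joint would pass 70% of its speed; a pose out of reach is approached as far as the arm can. A call with a gripper value outside its range is refused whole. The fingers move at their own pace and stop on an object; the grip force is fixed at half the most. Time passes only in rows, so rows that do not move let the fingers close. It gives the time, the measured TCP pose, the force and the opening at its end, in the units of the state.
- monitor.get_obs(): the state, without advancing time (a new reading comes with each control period).
- imaging.camera(name): name is "side" or "top"; returns a dict with "img" (384x512x3 uint8, red, green, blue), "vfov" (degrees; the focal length in pixels is half the picture's height over the tangent of half this angle, whatever the lens; pixels are square), "cx", "cy" (the principal point, pixels), "origin" and "orientation" of the camera in the world. Camera axes: x right, y down, z forward; pixel columns grow to the right and rows downward; lengths in m; the calibration is good to about 2 mm. A picture is of the moment at which its call begins. There is no depth.
- order.hand_in(): hands the job in, once; it reports no verdict.
Trained networks look in the newest picture that a camera, given by its name, has taken for a name from the list of things; names that differ only in an ending like _2 or _b are one class to them, and where a whole thing is asked for, a point or a joint stands for the part that bears it (a point fixed in the world has none). Each returns a list of dicts, best first, with "confidence" (0 to 1); they miss things now and then, are a little off and sometimes report something else, mostly with a low value. They report only what shows in the picture. A call takes as long as a camera call. They do not tell look-alikes from the thing itself.
- spotter.recognise(camera, thing): "at" ([x, y, z] in m, in the coordinates of the camera as it stood for that picture, good to about 4 mm: the middle of the surface that is visible of it).
- spotter.tip_of(camera, thing): "at" ([x, y, z] in m, in the coordinates of the camera as it stood for that picture, good to about 4 mm: a listed point, or the origin of a listed thing).
The state is a dict: "time_s": time; "q": joint angles; "dq": joint speeds; "joint_efforts": joint torques, N m; "eef_pos": TCP position; "eef_rot": TCP orientation; "wrist_force": force on the tool from outside, world axes, zero at the start; "torque": the same for the moment, N m; "opening": opening from 0.0 (shut) to 1.0 (fully open).
Only numpy, scipy, OpenCV 4.12 (cv2) and the standard library are available. Lean on these libraries where they do the work, as an engineer would, in place of code of your own. Each camera call takes 0.05 s, during which the arm holds its last target. There are 200 camera calls.

## Working session

There is one attempt and no reset: what is moved stays moved. The work goes in short steps, Python scripts to look and compute and a shell command to move; the robot and the scene stay as the last step left them, time stands still between calls to the robot, and variables do not carry over. Pictures are saved under pics/ and viewed, about 8 in all and at most 12, crops included, and the job is handed in when it is done.

```bash
ls; mkdir -p pics
cat > h.py <<'E'
import numpy as np, cv2
from scipy.spatial.transform import Rotation as R
from bench import monitor, imaging, order, spotter, ctrl
def rot(q): return R.from_quat([q[1],q[2],q[3],q[0]]).as_matrix()
def cam(n):
    c=imaging.camera(n); c['R']=rot(c['orientation']); c['o']=np.array(c['origin'])
    h=c['img'].shape[0]; c['f']=h/2/np.tan(np.radians(c['vfov'])/2); return c
def w(c,p): return c['o']+c['R']@np.array(p)
def px(c,P):
    v=c['R'].T@(np.array(P)-c['o']); return c['f']*v[:2]/v[2]+[c['cx'],c['cy']]
def ray(c,u,v,z):
    d=c['R']@np.array([(u-c['cx'])/c['f'],(v-c['cy'])/c['f'],1]); return c['o']+d*(z-c['o'][2])/d[2]
def save(c,name): cv2.imwrite('pics/'+name,c['img'][:,:,::-1])
E
python3 - <<'E'
from h import *
np.set_printoptions(precision=4,suppress=True)
for n in('top','side'):
    c=cam(n); save(c,n+'0.png'); print(n,c['o'],c['R'].tolist(),c['vfov'],c['cx'],c['cy'])
    for t in ['die_center','chase','seat_bar','fence','end_stop','lock_jaw','ring_die_center','dot_die_center','spacer_center','upper_half']:
        for d in spotter.tip_of(n,t)[:3]:
            P=w(c,d['at']); print(t,round(d['confidence'],2),P,px(c,P))
print(monitor.get_obs())
E
```

```text
pics
top [0.4497 0.0045 1.5846] [[-0.021158961941449967, -0.997357139218059, 0.06950564854980755], [-0.9997487646757389, 0.02162150737820188, 0.005909141056725534], [-0.007396340912518128, -0.06936315498493026, -0.9975640565255157]] 46.386020469163086 256.35633314678074 192.9578888350928
die_center 0.65 [ 0.6273 -0.2679  0.014 ] [335.9528 171.9367]
die_center 0.64 [ 0.7731 -0.1045  0.0106] [288.3609 132.2421]
die_center 0.63 [ 0.6065 -0.1395  0.0117] [299.548  178.6553]
chase 0.66 [0.5352 0.1012 0.0025] [231.8111 200.4798]
seat_bar 0.75 [0.5463 0.1031 0.0389] [230.5544 196.7183]
fence 0.63 [0.5792 0.0988 0.0374] [231.6563 187.2446]
end_stop 0.47 [0.542  0.1919 0.0432] [204.7639 198.439 ]
end_stop 0.27 [ 0.6191 -0.4945 -0.0033] [398.9964 173.3765]
lock_jaw 0.59 [ 0.539  -0.007   0.0527] [262.4606 197.9231]
ring_die_center 0.71 [0.5442 0.1876 0.0422] [206.0178 197.7976]
ring_die_center 0.63 [ 0.6247 -0.2667  0.0173] [335.7881 172.5448]
ring_die_center 0.6 [ 0.4739 -0.3277  0.0128] [354.4586 215.1681]
dot_die_center 0.51 [ 0.5023 -0.1894  0.0149] [314.7286 207.901 ]
spacer_center 0.71 [
[... 1048 characters left out ...]
5 [ 0.4697 -0.3285  0.0104] [284.2023 159.6356]
dot_die_center 0.48 [ 0.501  -0.187   0.0142] [274.4407 180.4391]
spacer_center 0.56 [0.6586 0.0708 0.0297] [218.1393 224.0343]
upper_half 0.77 [0.669  0.097  0.0289] [213.4081 229.9363]
{'time_s': 1.1, 'q': array([ 1.1067,  0.1808,  1.607 , -0.    ,  1.3538, -0.2063]), 'dq': array([ 0.0005,  0.0014,  0.0004, -0.0004, -0.0004,  0.001 ]), 'joint_efforts': array([  0.0001, -44.485 , -35.1691,  -0.0002,   0.001 ,   0.    ]), 'eef_pos': array([0.1466, 0.556 , 0.2313]), 'eef_rot': array([ 0.    ,  0.1285,  0.9917, -0.    ]), 'wrist_force': array([-0.1506,  0.1233, -0.1361]), 'torque': array([-0.0392, -0.0553, -0.0035]), 'opening': 1.000885348333616}
```

Run:
```python
import cv2
i=cv2.imread('pics/top0.png')
cv2.imwrite('pics/a.png',cv2.resize(i[100:250,180:380],None,fx=4,fy=4,interpolation=cv2.INTER_CUBIC))
i=cv2.imread('pics/side0.png')
cv2.imwrite('pics/b.png',cv2.resize(i[140:280,160:310],None,fx=4,fy=4,interpolation=cv2.INTER_CUBIC))
```

```text
(no output)
```

View pics/a.png

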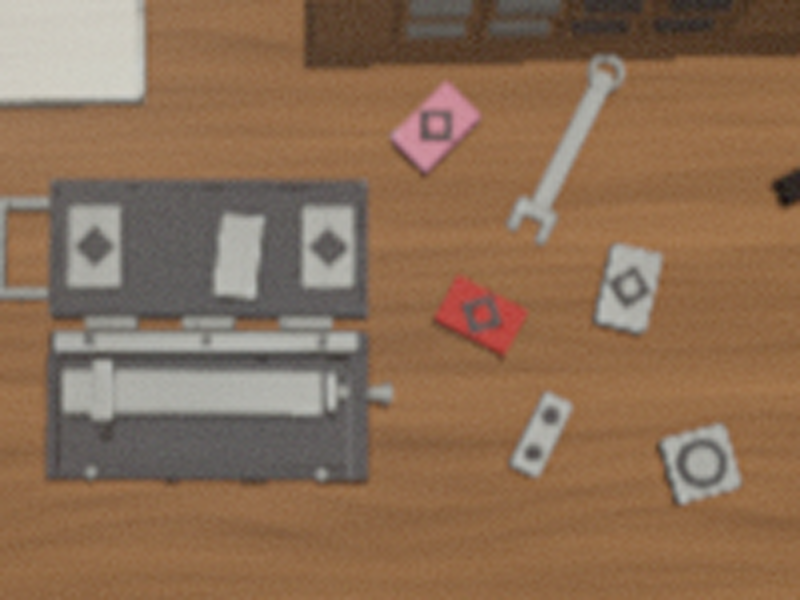

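View pics/b.png

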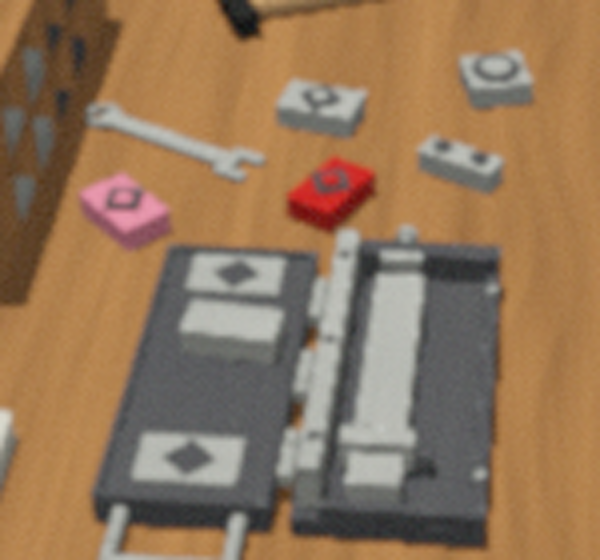

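The top crop holds five diamond-like candidates. The plates at (95,245) and (328,247) are printed on the upper half. Pink (435,126) and red (481,315) are the look-alikes to leave alone. The bare steel die at (629,288), full picture (337,172), is the one that fits: grey, rectangular, with a raised diamond outline. The end stop is at crop (103,390). I'll measure the angles next and confirm the die in a crop.

Run:
```python
from h import *
np.set_printoptions(precision=4,suppress=True)
c=cam('top'); img=c['img']
hsv=cv2.cvtColor(img,cv2.COLOR_RGB2HSV)
x0,y0,x1,y1=322,155,352,190
S=8
sub=cv2.resize(img[y0:y1,x0:x1],None,fx=S,fy=S,interpolation=cv2.INTER_CUBIC)
hs=cv2.cvtColor(sub,cv2.COLOR_RGB2HSV)
m=((hs[...,1]<60)).astype(np.uint8)*255
m=cv2.morphologyEx(m,cv2.MORPH_CLOSE,np.ones((25,25)))
k=max(cv2.findContours(m,0,2)[0],key=cv2.contourArea)
def toW(p,z): return ray(c,x0+(p[0]+.5)/S-.5,y0+(p[1]+.5)/S-.5,z)
W=np.array([toW(p[0],.021)[:2]*1000 for p in k],np.float32)
r=cv2.minAreaRect(W); print('die rect mm (cx,cy),(w,h),ang',r)
vis=sub.copy(); cv2.drawContours(vis,[k],-1,(255,0,0),1)
# chase: bright bar pixels: fence, seat bar
def rect(box,z,S=8):
    a,b,e,f=box
    s=cv2.resize(img[b:f,a:e],None,fx=S,fy=S,interpolation=cv2.INTER_CUBIC)
    m=(s.mean(2)>135).astype(np.uint8)*255
    k=max(cv2.findContours(m,0,2)[0],key=cv2.contourArea)
    Wd=np.array([ray(c,a+(p[0][0]+.5)/S-.5,b+(p[0][1]+.5)/S-.5,z)[:2]*1000 for p in k],np.float32)
    cv2.drawContours(s,[k],-1,(255,0,0),1)
    return cv2.minAreaRect(Wd),s,Wd
rf,sf,_=rect((188,181,274,190),.056); print('fence',rf)
rb,sb,Wb=rect((190,188,268,206),.042); print('bar',rb)
h=max(vis.shape[0],sb.shape[0]+sf.shape[0]); o=np.zeros((vis.shape[0]+sb.shape[0]+sf.shape[0],sf.shape[1],3),np.uint8)
o[:vis.shape[0],:vis.shape[1]]=vis; o[vis.shape[0]:-sf.shape[0],:sb.shape[1]]=sb; o[-sf.shape[0]:]=sf
cv2.imwrite('pics/c.png',o[:,:,::-1]); print(o.shape)
```

```text
die rect mm (cx,cy),(w,h),ang ((627.25830078125, -268.9691467285156), (48.25471496582031, 74.89656066894531), 74.9039306640625)
fence ((586.2115478515625, 115.25708770751953), (227.51048278808594, 15.908384323120117), 88.75259399414062)
bar ((545.6370239257812, 112.89313507080078), (224.47213745117188, 50.1373176574707), 88.76870727539062)
(496, 688, 3)
```

View pics/c.png

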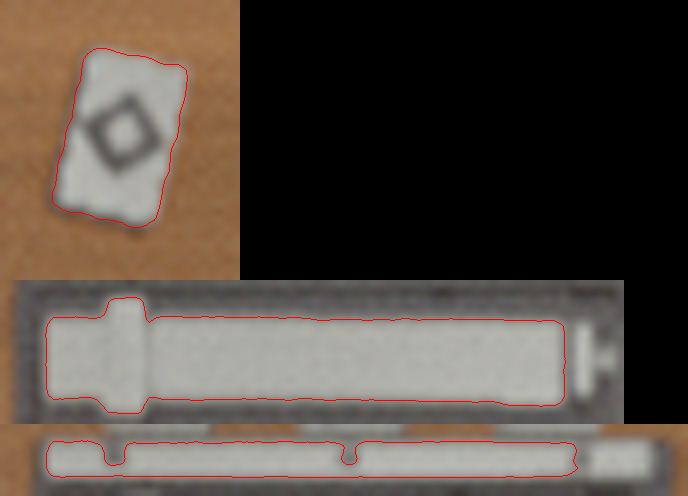

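The crop confirms a grey steel die with a raised diamond, centred at (0.627, -0.269), with its short axis at 75°. The tool's jaw axis is already at 75.2°, so no turn is needed to grip. The chase is turned about -1.2°. I'll go above the die.

```bash
python3 -m pendant '[[[30,-52,0,0,85],[30,-52,0,0,85],[30,-52,0,0,85],[30,-52,0,0,85],[30,-52,0,0,85],[30,-52,0,0,85],[30,-52,0,0,85],[30,-52,0,0,85]]]'; python3 -m pendant '[[[30,-52,-10,0,85],[30,-52,-16,0,85],[30,-51,-16,0,85],[30,-51,-16,0,85],[30,-51,-16,0,85],[30,-51,-16,0,85],[30,-51,-16,0,85],[30,-50,-10,0,85]]]'; python3 -m pendant '[[[0,0,0,0,85]]]'
```

```text
time_s: 2.15
eef_pos: [0.3874, 0.1382, 0.2318]
eef_rot: [0.001, 0.129, 0.992, 0.0]
wrist_force: [0.8, 1.3, -0.0]
opening: 0.995
time_s: 3.15
eef_pos: [0.627, -0.2706, 0.1141]
eef_rot: [-0.0, 0.129, 0.992, 0.0]
wrist_force: [0.8, -0.6, 1.2]
opening: 0.994
time_s: 3.28
eef_pos: [0.6266, -0.2725, 0.1125]
eef_rot: [-0.001, 0.13, 0.991, 0.0]
wrist_force: [0.2, 0.5, -0.6]
opening: 0.998
```

```bash
python3 -m pendant '[[[1,4,-30,0,85],[0,0,-30,0,85],[0,0,0,0,85]]]'
python3 - <<'E'
from h import *
c=cam('side'); u,v=px(c,[.627,-.269,.03]).astype(int)
cv2.imwrite('pics/d.png',cv2.resize(c['img'][v-60:v+40,u-60:u+60,::-1],None,fx=6,fy=6,interpolation=cv2.INTER_CUBIC))
E
```

```text
time_s: 3.65
eef_pos: [0.6254, -0.2628, 0.0527]
eef_rot: [-0.003, 0.128, 0.992, 0.001]
wrist_force: [0.5, 0.9, -0.6]
opening: 0.994
```

View pics/d.png

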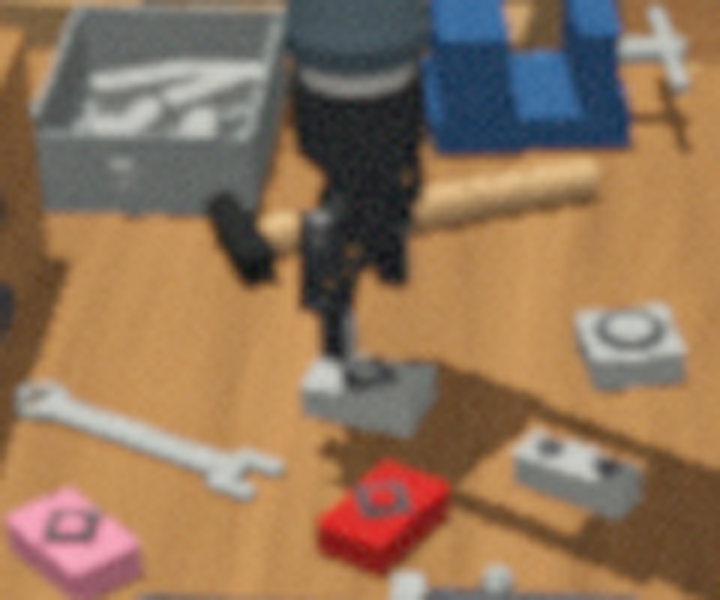

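The picture shows the near fingertip at (340,350), just in front of the die top at (370,375). The fingers straddle the die with 60 mm still to descend, and the neighbours are well clear. I'll descend and check the resting readout.

```bash
python3 -m pendant '[[[0,-3,-21,0,85],[0,0,-21,0,85],[0,0,0,0,85]]]'; python3 -m pendant '[[[0,0,0,0,85]]]'
```

```text
time_s: 4.08
eef_pos: [0.6257, -0.2669, 0.0103]
eef_rot: [-0.002, 0.129, 0.992, 0.001]
wrist_force: [-0.9, 0.1, 0.6]
opening: 0.994
time_s: 4.2
eef_pos: [0.6276, -0.268, 0.0131]
eef_rot: [-0.0, 0.129, 0.992, 0.0]
wrist_force: [0.9, -0.6, -0.7]
opening: 0.994
```

```bash
python3 -m pendant '[[[0,-1,-2,0,85],[0,0,0,0,40],[0,0,0,0,35],[0,0,0,0,30],[0,0,0,0,30],[0,0,0,0,30],[0,0,0,0,30],[0,0,0,0,30]]]'
python3 - <<'E'
from h import *
c=cam('side'); u,v=px(c,[.627,-.269,.03]).astype(int)
cv2.imwrite('pics/e.png',cv2.resize(c['img'][v-25:v+15,u-25:u+25,::-1],None,fx=10,fy=10,interpolation=cv2.INTER_CUBIC))
E
```

```text
time_s: 5.2
eef_pos: [0.628, -0.2694, 0.012]
eef_rot: [0.0, 0.129, 0.992, -0.0]
wrist_force: [-0.2, -0.5, 5.0]
opening: 0.493
```

View pics/e.png

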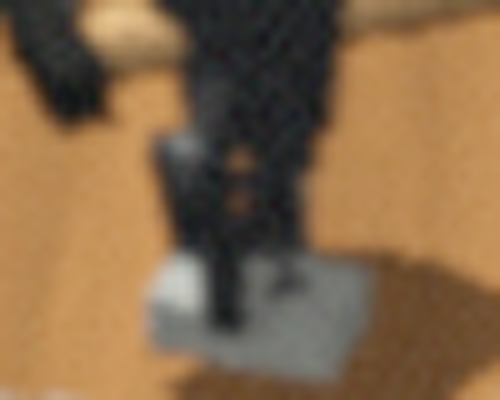

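The fingertip at (225,330) sits about halfway up the die's near face, close to its middle. Opening × 85.4 mm gives 42 mm against the 44 mm width, so it is gripped. Next I lift, carry and turn +14°.

```bash
python3 -m pendant '[[[0,0,20,0,30],[0,0,35,0,30],[0,0,35,0,30],[0,0,0,0,30]]]'; python3 -m pendant '[[[-6,30,0,1,30],[-12,50,0,2,30],[-12,55,0,2,30],[-12,55,0,2,30],[-13,60,0,2,30],[-13,60,0,2,30],[-12,55,0,2,30],[-12,47,0,1,30]]]'; python3 -m pendant '[[[0,0,0,0,30],[0,0,0,0,30]]]'
python3 - <<'E'
from h import *
np.set_printoptions(precision=4,suppress=True)
o=monitor.get_obs(); print(o['eef_pos'],o['eef_rot'],o['wrist_force'],o['opening'])
c=cam('side')
for t in ['die_center','end_stop','fence','seat_bar']:
    for d in spotter.tip_of('side',t)[:3]: P=w(c,d['at']); print(t,round(d['confidence'],2),P,px(c,P))
u,v=px(c,[.54,.15,.07]).astype(int)
cv2.imwrite('pics/f.png',cv2.resize(c['img'][v-45:v+45,u-60:u+60,::-1],None,fx=6,fy=6,interpolation=cv2.INTER_CUBIC)); print(u,v)
E
```

```text
time_s: 5.75
eef_pos: [0.6295, -0.27, 0.105]
eef_rot: [0.003, 0.128, 0.992, -0.001]
wrist_force: [0.5, 0.7, -4.0]
opening: 0.499
time_s: 6.75
eef_pos: [0.5332, 0.1451, 0.0993]
eef_rot: [-0.002, 0.006, 1.0, 0.0]
wrist_force: [1.3, 0.4, -4.2]
opening: 0.492
time_s: 7.0
eef_pos: [0.5345, 0.143, 0.0999]
eef_rot: [-0.001, 0.006, 1.0, -0.0]
wrist_force: [0.9, -0.6, -4.4]
opening: 0.491
[0.5345 0.143  0.0999] [-0.0011  0.0063  1.     -0.0002] [ 0.918  -0.6262 -4.4449] 0.49053118028218023
die_center 0.83 [0.5353 0.1453 0.1015] [258.4438 223.1571]
die_center 0.54 [ 0.6082 -0.1393  0.0139] [241.7982 187.5935]
die_center 0.51 [ 0.776  -0.103   0.0093] [190.1167 193.4384]
end_stop 0.63 [0.5432 0.1888 0.0366] [254.609  251.8426]
end_stop 0.32 [0.6719 0.0924 0.0301] [212.6077 228.5464]
end_stop 0.29 [ 0.4787  0.4561 -0.0018] [275.2469 347.2922]
fence 0.6 [0.5758 0.0976 0.0351] [245.437  229.7071]
seat_bar 0.94 [0.5425 0.0966 0.0392] [257.0069 228.8264]
seat_bar 0.35 [ 0.5028 -0.1877  0.0148] [273.9056 180.1495]
256 233
```

View pics/f.png

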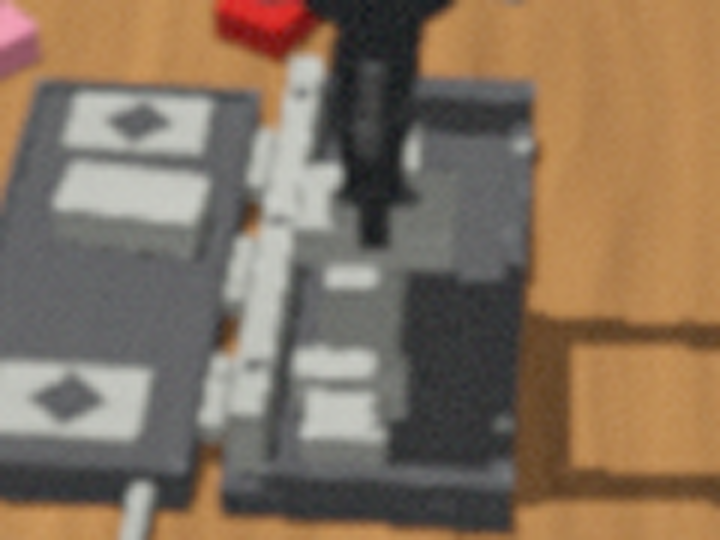

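The die is held level at (0.535, 0.145). The white stop shows at (335,362) and the fence runs from (300,80) to (240,430). The die is about 8 mm short of home in x and 14 mm short in y. I'll lower it gently.

```bash
python3 -m pendant '[[[0,0,-20,0,30],[0,0,-20,0,30],[0,0,-6,0,30],[0,0,0,0,30]]]'; python3 -m pendant '[[[0,0,-1,0,30],[0,0,-1,0,30],[0,0,-1,0,30],[0,0,0,0,30]]]';python3 -m pendant '[[[0,0,-1,0,30],[0,0,0,0,30]]]'
```

```text
time_s: 7.75
eef_pos: [0.5356, 0.1426, 0.0552]
eef_rot: [-0.0, 0.007, 1.0, -0.0]
wrist_force: [0.5, 0.3, -4.8]
opening: 0.496
time_s: 8.25
eef_pos: [0.5356, 0.1431, 0.0524]
eef_rot: [0.0, 0.007, 1.0, -0.0]
wrist_force: [-0.1, -0.3, -5.0]
opening: 0.492
time_s: 8.5
eef_pos: [0.5362, 0.1431, 0.052]
eef_rot: [0.001, 0.007, 1.0, 0.0]
wrist_force: [-0.6, 0.7, 1.2]
opening: 0.496
```

Contact at about 6 N downward, so the die stands on the bar clear of both stops. Next I slide it in steps towards the fence.

```bash
python3 -m pendant '[[[0,0,0,0,30],[0,0,0,0,30]]]'; python3 -m pendant '[[[2,0,0,0,30],[2,0,0,0,30],[1,0,0,0,30],[0,0,0,0,30]]]'; python3 -m pendant '[[[1,0,0,0,30],[0,0,0,0,30]]]'; python3 -m pendant '[[[1,0,0,0,30],[0,0,0,0,30]]]'; python3 -m pendant '[[[1,0,0,0,30],[0,0,0,0,30]]]'
```

```text
time_s: 8.75
eef_pos: [0.5362, 0.1431, 0.052]
eef_rot: [0.001, 0.007, 1.0, 0.0]
wrist_force: [-1.1, 0.5, 5.8]
opening: 0.492
time_s: 9.25
eef_pos: [0.5413, 0.143, 0.052]
eef_rot: [0.001, 0.007, 1.0, 0.0]
wrist_force: [-1.0, 0.2, 5.7]
opening: 0.493
time_s: 9.5
eef_pos: [0.5422, 0.143, 0.052]
eef_rot: [0.001, 0.007, 1.0, 0.0]
wrist_force: [-1.6, 0.3, 5.0]
opening: 0.491
time_s: 9.75
eef_pos: [0.5432, 0.143, 0.052]
eef_rot: [0.001, 0.007, 1.0, 0.0]
wrist_force: [-1.6, -0.1, 5.8]
opening: 0.495
time_s: 10.0
eef_pos: [0.5433, 0.143, 0.052]
eef_rot: [-0.0, 0.007, 1.0, -0.0]
wrist_force: [-5.5, -0.0, 9.3]
opening: 0.491
```

Fence contact, with the TCP stopped at x = 0.5433. Now I slide along it to the end stop.

```bash
python3 -m pendant '[[[0,3,0,0,30],[0,3,0,0,30],[0,3,0,0,30],[0,0,0,0,30]]]'; python3 -m pendant '[[[0,2,0,0,30],[0,0,0,0,30]]]'; python3 -m pendant '[[[0,1,0,0,30],[0,0,0,0,30]]]'; python3 -m pendant '[[[0,1,0,0,30],[0,0,0,0,30]]]'; python3 -m pendant '[[[0,1,0,0,30],[0,0,0,0,30]]]'
```

```text
time_s: 10.5
eef_pos: [0.5435, 0.1518, 0.052]
eef_rot: [-0.0, 0.007, 1.0, -0.0]
wrist_force: [-4.2, -1.1, 8.6]
opening: 0.496
time_s: 10.75
eef_pos: [0.5436, 0.1536, 0.052]
eef_rot: [-0.0, 0.007, 1.0, -0.0]
wrist_force: [-4.4, -2.2, 8.5]
opening: 0.491
time_s: 11.0
eef_pos: [0.5436, 0.1545, 0.052]
eef_rot: [-0.0, 0.007, 1.0, -0.0]
wrist_force: [-3.6, -2.3, 7.8]
opening: 0.491
time_s: 11.25
eef_pos: [0.5436, 0.1555, 0.0519]
eef_rot: [-0.0, 0.007, 1.0, -0.0]
wrist_force: [-4.6, -1.7, 6.9]
opening: 0.493
time_s: 11.5
eef_pos: [0.5437, 0.1562, 0.052]
eef_rot: [-0.0, 0.007, 1.0, -0.001]
wrist_force: [-2.9, -4.7, 8.2]
opening: 0.49
```

```bash
python3 -m pendant '[[[0,1,0,0,30],[0,0,0,0,30]]]'; python3 -m pendant '[[[1,1,0,0,30],[0,0,0,0,30]]]'; python3 -m pendant '[[[1,0,0,0,30],[0,0,0,0,30],[0,0,0,0,30]]]'
python3 - <<'E'
from h import *
np.set_printoptions(precision=4,suppress=True)
o=monitor.get_obs(); print(o['eef_pos'],o['eef_rot'],o['wrist_force'],o['torque'],o['opening'])
for n in('side','top'):
  c=cam(n)
  for t in ['die_center','end_stop','fence']:
    for d in spotter.tip_of(n,t)[:1]: P=w(c,d['at']); print(n,t,round(d['confidence'],2),P)
  if n=='side':
    u,v=px(c,[.54,.16,.05]).astype(int)
    cv2.imwrite('pics/g.png',cv2.resize(c['img'][v-25:v+25,u-32:u+32,::-1],None,fx=11,fy=11,interpolation=cv2.INTER_CUBIC))
E
```

```text
time_s: 11.75
eef_pos: [0.5436, 0.1563, 0.052]
eef_rot: [-0.0, 0.007, 1.0, -0.001]
wrist_force: [-4.8, -8.5, 9.2]
opening: 0.493
time_s: 12.0
eef_pos: [0.5437, 0.1564, 0.052]
eef_rot: [-0.002, 0.007, 1.0, -0.002]
wrist_force: [-8.6, -12.6, 12.8]
opening: 0.492
time_s: 12.38
eef_pos: [0.5437, 0.1564, 0.0519]
eef_rot: [-0.003, 0.007, 1.0, -0.002]
wrist_force: [-12.9, -12.9, 17.4]
opening: 0.495
[0.5437 0.1564 0.0519] [-0.0025  0.0068  1.     -0.0022] [-12.8588 -12.9106  17.4424] [-2.0328  1.9379 -0.3334] 0.4947492780603822
side die_center 0.79 [ 0.7749 -0.1007  0.013 ]
side end_stop 0.69 [0.6716 0.0928 0.0258]
side fence 0.64 [0.5759 0.0996 0.0352]
top die_center 0.79 [ 0.7727 -0.105   0.0142]
top fence 0.47 [0.5769 0.1005 0.0383]
```

View pics/g.png

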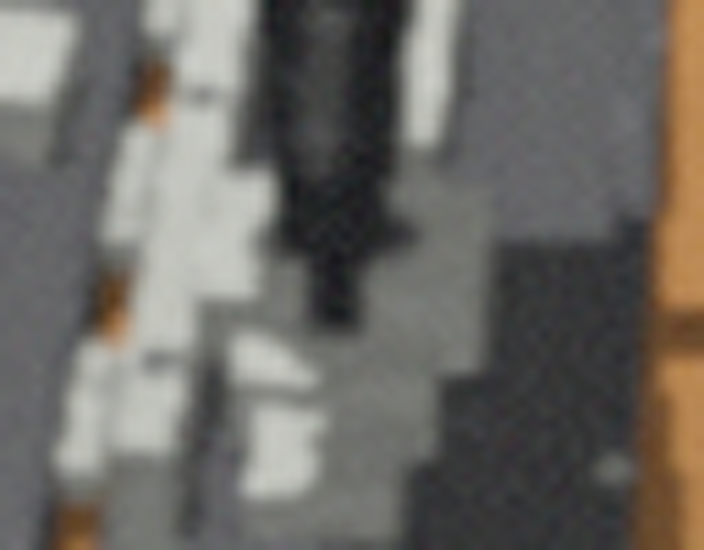

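The die's left edge meets the fence at about (200,230) and its near edge meets the stop at about (270,350). Forces are about 13 N on each stop. A yaw moment of -0.33 N m and tool yaw of 89.2° against 88.8° for the chase suggest roughly 0.4° of counter-clockwise misalignment, so I'll square it with a small turn.

```bash
python3 -m pendant '[[[0,0,0,-0.5,30],[0,0,0,0,30],[0,0,0,0,30]]]'
python3 - <<'E'
from h import *
o=monitor.get_obs(); print(o['eef_pos'],o['eef_rot'],o['wrist_force'],o['torque'],o['opening'])
E
```

```text
time_s: 13.15
eef_pos: [0.5439, 0.1565, 0.0519]
eef_rot: [-0.002, 0.011, 1.0, -0.002]
wrist_force: [-11.0, -11.3, 15.7]
opening: 0.49
[0.54387934 0.15648911 0.05193194] [-0.00233566  0.01111319  0.99993326 -0.00212616] [-10.99656078 -11.29137916  15.70659727] [-1.94120195  1.84641488 -0.20243476] 0.4903650063197695
```

```bash
python3 -m pendant '[[[0,0,0,-0.5,30],[0,0,0,0,30],[0,0,0,0,30]]]'
python3 - <<'E'
from h import *
o=monitor.get_obs(); print(o['eef_pos'],o['eef_rot'],o['wrist_force'],o['torque'],o['opening'])
E
```

```text
time_s: 13.52
eef_pos: [0.5438, 0.1565, 0.0519]
eef_rot: [-0.002, 0.015, 1.0, -0.002]
wrist_force: [-11.7, -12.9, 16.2]
opening: 0.492
[0.5438486  0.1565059  0.05192697] [-0.00230256  0.01478501  0.99988537 -0.00231221] [-11.6535234  -12.88136086  16.20344109] [-1.87820114  1.84532715  0.32011983] 0.49181713472645927
```

The moment flipped to +0.32 N m, so square lies between the two. I'll turn back a little and check.

```bash
python3 -m pendant '[[[0,0,0,0.3,30],[0,0,0,0,30],[0,0,0,0,30],[0,0,0,0,30]]]'
python3 - <<'E'
from h import *
o=monitor.get_obs(); print(o['eef_pos'],o['eef_rot'],o['wrist_force'],o['torque'],abs(o['dq']).max())
order.hand_in(); print('handed in',monitor.get_obs()['wrist_force'],monitor.get_obs()['eef_pos'])
E
```

```text
time_s: 14.02
eef_pos: [0.5439, 0.1565, 0.052]
eef_rot: [-0.002, 0.013, 1.0, -0.002]
wrist_force: [-11.1, -11.8, 15.6]
opening: 0.496
[0.54390886 0.15648686 0.05196815] [-0.00226488  0.01263733  0.99991518 -0.00219199] [-11.05359155 -11.78112463  15.61926445] [-1.94230004  1.83138069 -0.10639159] 0.001675177507467569
the job is handed in; nothing more can be done
the job is handed in; nothing more can be done
```

The steel diamond die is home in the corner, still gripped and pressed against both the fence and the end stop. I handed the job in at about 14 s of the 45 s allowed. No verdict was reported.

**What I did:** I gripped the die across its 44 mm sides with the fingertips about 12 mm up. I set it on the seat bar about 8 mm short of the fence and 14 mm short of the stop, with about 6 N of downward contact. Then I slid it to the fence, along to the end stop, and squared it with small turns until the yaw moment was nearly zero.

**Last checks:**
- **Push:** about 11 N towards the fence and 12 N towards the stop, with about 16 N up on the tool. The wrist readings include the small bar friction.
- **Grip and motion:** the opening read 42 mm on the 44 mm die, and the arm was at rest.
- **Squareness:** the remaining yaw moment was about -0.1 N m, and the tool tilt was about 0.3–0.4°.

**What I could not confirm:**
- In the last pictures the networks no longer found the die under the gripper. Its seat at the end rests on the contact forces, where the tool stopped, and the picture showing its edges at the fence and stop.
- By squaring against the stops the chase is turned about 1.4–1.5°, against 1.2° from the camera; this is well within tolerance.
- I did not re-measure the other dies and tools at the end; the arm stayed clear of them throughout.

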